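# Pack away the tumbling-block game

### The arm

A 6-joint arm with a two-finger parallel gripper is mounted at the origin on the work surface. World frame = base frame: x ahead of the robot, y to its left, z up, the work surface at z = 0. Lengths are in m, angles in rad, forces in N, time in s.
With the tool pointing down it reaches from about 0.35 to 0.775 m from the base axis. Payload 7.3 kg.
Tool frame: the origin (TCP) lies between the finger pads; the fingertips stand 22 mm ahead of it and the grasp point (between the pads) lies 3 mm ahead of it; z points along the fingers, y is the line along which they close (so a half turn about z gives the same grasp; the last joint's range is limited). The gripper opens to 92 mm and grips with 3 to 60 N. Pads are 19 mm wide; open, the fingers measure 130 mm over their backs; the gripper's body (75 mm by 190 mm) begins 47 mm behind the grasp point.
Start: joints at [1.07, 0.342, 1.524, -0, 1.275, -0.146], TCP at [0.182, 0.492, 0.249] pointing down, gripper open.
Joint ranges: [-2.53, 2.53], [-0.77, 2.02], [0.04, 2.7], [-1, 4.14], [0.28, 2.66], [-3.11, 3.11]. Speed limits (rad/s): [2.57, 2.57, 3.14, 3.14, 3.14, 3.14].

### API

Orientations are given as a unit quaternion [x, y, z, w].
In Python, from bench import bot, eyes gives the robot as it stands.
- The arm moves only by the shell command python3 -m pendant 'ROWS' [OPENING] [FORCE]. ROWS is JSON, one flat list of numbers, 6 for each row, row after row: the shift along the tool's x, y, z in cm, then the turn, a rotation vector about the tool's x, y, z in rad. A call has 1 to 20 rows; each row is the pose to reach, as a shift and turn from the pose commanded when the call began, along the tool's axes at that moment; what a row does not reach only later rows make up. A row lasts 1/8 s, in which the tool goes at most 62.5 mm and 10.7 degrees, less where a joint would pass 70% of its speed; a pose out of reach is approached as far as the arm can. A call with a gripper value outside its range is refused whole. OPENING is the gripper command: -1 is fully open, 1 is shut, values between are in proportion, set as the call begins (- or left out, the last holds). The fingers move at their own pace and stop on an object; FORCE is the grip in N (left out, the last holds). Time passes only in rows, so rows that repeat a pose let the fingers close. It gives the time, the measured TCP pose, the force, the opening and the grip force at its end, in the units of the state.
- bot.observe(): the state, without advancing time (a new reading comes with each control period).
- eyes.read_camera(name): name is "side" or "top" or "wrist"; returns (picture, depth): 480x640x3 uint8, red, green, blue; 480x640 float32, m along the optical axis (not along the pixel's ray), 0 where there is no reading.
- eyes.camera_model(name): a dict with "fx", "fy", "cx", "cy" (pixels), "view" (4x4, takes a point from world to camera coordinates). Camera axes: x right, y up, looking along -z (the intrinsics and any distortion apply to the point x, -y, -z); pixel columns grow to the right and rows downward; lengths in m; the calibration is good to about 2 mm. A picture is of the moment at which its call begins: read the wrist's pose just before it. camera_model takes no time and is no camera call; for the wrist camera it gives the pose at the moment of the call.
- bot.finish_job(): hands the job in; it is judged then, once.
The state is a dict: "clock": time; "qpos": joint angles; "qd": joint speeds; "joint_torque": joint torques, N m; "eef_pos": TCP position; "ee_rot": TCP orientation; "force": force on the tool from outside, world axes, zero at the start; "torque": the same for the moment, N m; "gripper_width": opening from 0.0 (shut) to 1.0 (fully open); "gripper_force": force on a finger pad.
Only numpy, scipy, OpenCV 4.12 (cv2) and the standard library are available. Lean on these libraries where they do the work, as an engineer would, in place of code of your own. Each camera call takes 0.05 s, during which the arm holds its last target. There are 200 camera calls.

### The job

Gather all the stray wooden blocks from the table into the metal tray beside the ones already in it, then carry the tray by its red handle to the chest and tip all the blocks in over its open edge; any that miss must go in the chest too. Then set the empty tray back on its green mat, standing level and centred the way it stood, and push the chest's lid past upright so that it falls shut. Leave the other things on the table where they are.

Things in the scene. Friction and masses are not known exactly. Their poses are not given: they have to be found in the camera images.
- chest: Wooden chest fixed to the table, open above, outside 190 (its x) x 310 (its y) x 115 mm high, walls and floor 8 mm. Origin: centre of its underside. Its lid is hinged along its +x rim, on the side away from the tray; the other long rim (-x) faces the tray and is the one to tip over.
- lid (a joint): Hinge of the wooden chest lid (190 x 310 x 10 mm, 0.33 kg). 0 = shut, lying on the rims; grows as it opens; 1.57 = standing upright; at most 1.9, where it rests leaning back, as at the start. Free hinge, no latch: pushed to below about 1.45 it falls shut by its own weight.
- lid_hinge (a point): Point on the lid's hinge line, at its middle, 115 mm above the table.
- lid_edge (a point): Middle of the lid's free edge, 190 mm from the hinge line; about 300 mm above the table while the lid stands open.
- tray: Pale bright metal tray, loose, 0.35 kg: floor 162 (its x) x 252 (its y) x 6 mm; walls 6 mm thick, to 51 mm high, at both short ends (+-y) and the back (+x). The long front edge (-x), towards the chest at the start, is open: the tip edge. Origin: centre of its underside. Blocks slide out over the open edge from a lean of 17 to 27 degrees; 45 to 55 degrees empties it. Keep it level to carry.
- tray_handle (a point): Top middle of the tray's red handle: an upright tab at the middle of the back, 14 mm thick (along tray x), 50 mm wide (along tray y), its top 92 mm above the tray's underside and 41 mm above the walls. At tray (88, 0, 92) mm. Grip it from above across its thickness, firmly.
- tray_lip (a point): Middle of the tray's open tip edge, on the floor's upper face, at tray (-81, 0, 6) mm.
- mat: Green felt mat fixed on the table, 200 (its x) x 290 (its y) x 4 mm, the tray's place. Origin: centre of its underside. The tray starts about centred on it with the same directions.
- T1: Light wooden game block 75 (its x) x 34 (its y) x 30 mm, 46 g, slippery; starts lying in the tray. Origin: centre of its underside as built. The three T blocks lie side by side on the tray's floor along tray x, at tray y -98, -60 and -22 mm; the other half (+y) of the tray is free.
- T2: Light wooden game block 75 (its x) x 34 (its y) x 30 mm, 46 g, slippery; starts lying in the tray. Origin: centre of its underside as built. The three T blocks lie side by side on the tray's floor along tray x, at tray y -98, -60 and -22 mm; the other half (+y) of the tray is free.
- T3: Light wooden game block 75 (its x) x 34 (its y) x 30 mm, 46 g, slippery; starts lying in the tray. Origin: centre of its underside as built. The three T blocks lie side by side on the tray's floor along tray x, at tray y -98, -60 and -22 mm; the other half (+y) of the tray is free.
- S1: Stray light wooden game block 75 (its x) x 34 (its y) x 30 mm, 46 g; starts lying flat on the table. Origin: centre of its underside as built. Two to four of the S blocks are there (None from the start: absent).
- S2: Stray light wooden game block 75 (its x) x 34 (its y) x 30 mm, 46 g; starts lying flat on the table. Origin: centre of its underside as built. Two to four of the S blocks are there (None from the start: absent).
- S3: Stray light wooden game block 75 (its x) x 34 (its y) x 30 mm, 46 g; starts lying flat on the table. Origin: centre of its underside as built. Two to four of the S blocks are there (None from the start: absent).
- S4: Stray light wooden game block 75 (its x) x 34 (its y) x 30 mm, 46 g; starts lying flat on the table. Origin: centre of its underside as built. Two to four of the S blocks are there (None from the start: absent).
- chalk: Bystander, loose, to be left alone: blue cue-chalk cube, 26 mm. Origin: centre of its underside.
- mug: Bystander, loose, to be left alone: white mug, 80 mm across, 92 mm high. Origin: centre of its underside.
- can: Bystander, loose, to be left alone: yellow drinks can, 62 mm across, 100 mm high. Origin: centre of its underside.
- dice_cup: Bystander, loose, to be left alone: black rubber dice cup, 76 mm across, 85 mm high. Origin: centre of its underside.
Mind the look-alikes: they are no part of the job. Leave any blue or pink look-alike of the S1 alone.

How it is judged:
On the way, in this order (a step that is already met when the one before it is completed fails the run):
1. every block lies in the tray (x of S1 in the frame of tray between -0.09 and 0.09 m and y of S1 in the frame of tray between -0.13 and 0.13 m and z of S1 in the frame of tray between -0.005 and 0.13 m and x of S2 in the frame of tray between -0.09 and 0.09 m and y of S2 in the frame of tray between -0.13 and 0.13 m and z of S2 in the frame of tray between -0.005 and 0.13 m and x of S3 in the frame of tray between -0.09 and 0.09 m and y of S3 in the frame of tray between -0.13 and 0.13 m and z of S3 in the frame of tray between -0.005 and 0.13 m and x of S4 in the frame of tray between -0.09 and 0.09 m and y of S4 in the frame of tray between -0.13 and 0.13 m and z of S4 in the frame of tray between -0.005 and 0.13 m and x of T1 in the frame of tray between -0.09 and 0.09 m and y of T1 in the frame of tray between -0.13 and 0.13 m and z of T1 in the frame of tray between -0.005 and 0.13 m and x of T2 in the frame of tray between -0.09 and 0.09 m and y of T2 in the frame of tray between -0.13 and 0.13 m and z of T2 in the frame of tray between -0.005 and 0.13 m and x of T3 in the frame of tray between -0.09 and 0.09 m and y of T3 in the frame of tray between -0.13 and 0.13 m and z of T3 in the frame of tray between -0.005 and 0.13 m), for 0.2 s.
2. the tray, with the blocks in it, leans over the chest (x of T1 in the frame of tray between -0.09 and 0.09 m and y of T1 in the frame of tray between -0.13 and 0.13 m and z of T1 in the frame of tray between -0.005 and 0.13 m and x of T2 in the frame of tray between -0.09 and 0.09 m and y of T2 in the frame of tray between -0.13 and 0.13 m and z of T2 in the frame of tray between -0.005 and 0.13 m and x of T3 in the frame of tray between -0.09 and 0.09 m and y of T3 in the frame of tray between -0.13 and 0.13 m and z of T3 in the frame of tray between -0.005 and 0.13 m and x of tray_lip in the frame of chest between -0.11 and 0.11 m and y of tray_lip in the frame of chest between -0.1 and 0.1 m and z of tray_lip in the frame of chest between 0.08 and 0.4 m and angle between tray's own z axis and vertical above 0.12 rad), for 0.02 s.
3. every block lies in the chest, the lid still open (x of S1 in the frame of chest between -0.1 and 0.1 m and y of S1 in the frame of chest between -0.155 and 0.155 m and z of S1 in the frame of chest between -0.005 and 0.112 m and x of S2 in the frame of chest between -0.1 and 0.1 m and y of S2 in the frame of chest between -0.155 and 0.155 m and z of S2 in the frame of chest between -0.005 and 0.112 m and x of S3 in the frame of chest between -0.1 and 0.1 m and y of S3 in the frame of chest between -0.155 and 0.155 m and z of S3 in the frame of chest between -0.005 and 0.112 m and x of S4 in the frame of chest between -0.1 and 0.1 m and y of S4 in the frame of chest between -0.155 and 0.155 m and z of S4 in the frame of chest between -0.005 and 0.112 m and x of T1 in the frame of chest between -0.1 and 0.1 m and y of T1 in the frame of chest between -0.155 and 0.155 m and z of T1 in the frame of chest between -0.005 and 0.112 m and x of T2 in the frame of chest between -0.1 and 0.1 m and y of T2 in the frame of chest between -0.155 and 0.155 m and z of T2 in the frame of chest between -0.005 and 0.112 m and x of T3 in the frame of chest between -0.1 and 0.1 m and y of T3 in the frame of chest between -0.155 and 0.155 m and z of T3 in the frame of chest between -0.005 and 0.112 m and value of joint lid above 1.3 rad), for 0.2 s.
At the end, for the whole second after the job is handed in: All blocks present lie inside the chest, the lid is shut (within 0.05 rad), and the tray stands level and at rest on its mat, within 35 mm of its centre and 15 degrees of its direction, handle on the same side as at the start (x of S1 in the frame of chest between -0.1 and 0.1 m and y of S1 in the frame of chest between -0.155 and 0.155 m and z of S1 in the frame of chest between -0.005 and 0.112 m and x of S2 in the frame of chest between -0.1 and 0.1 m and y of S2 in the frame of chest between -0.155 and 0.155 m and z of S2 in the frame of chest between -0.005 and 0.112 m and x of S3 in the frame of chest between -0.1 and 0.1 m and y of S3 in the frame of chest between -0.155 and 0.155 m and z of S3 in the frame of chest between -0.005 and 0.112 m and x of S4 in the frame of chest between -0.1 and 0.1 m and y of S4 in the frame of chest between -0.155 and 0.155 m and z of S4 in the frame of chest between -0.005 and 0.112 m and x of T1 in the frame of chest between -0.1 and 0.1 m and y of T1 in the frame of chest between -0.155 and 0.155 m and z of T1 in the frame of chest between -0.005 and 0.112 m and x of T2 in the frame of chest between -0.1 and 0.1 m and y of T2 in the frame of chest between -0.155 and 0.155 m and z of T2 in the frame of chest between -0.005 and 0.112 m and x of T3 in the frame of chest between -0.1 and 0.1 m and y of T3 in the frame of chest between -0.155 and 0.155 m and z of T3 in the frame of chest between -0.005 and 0.112 m and value of joint lid below 0.05 rad and horizontal distance between tray and mat below 0.035 m and angle between tray's own z axis and vertical below 0.05 rad and angle between the x axis of tray and the x axis of mat, either way round below 0.26 rad and x of tray_handle in the frame of mat above 0.03 m and z of tray in the frame of mat below 0.012 m and linear speed of tray below 0.02 m/s); the robot touches nothing.
It fails at once if a bystander is moved more than 40 mm or tipped over (distance of any of chalk, mug, can, dice_cup from where it was at the start of the episode above 0.04 m or angle between any of chalk, mug, can, dice_cup's own z axis and vertical above 0.7 rad).
It fails at once if a block or the tray falls off the table (height (world z) of any of S1, S2, S3, S4, T1, T2, T3, tray below -0.1 m).
Of S1, S2, S3, S4 only 2 to 4 are there at a start; the rules pass over those that are not, and their reading is None.
At some moment in a run one of S1, S2, S3, S4 may be knocked a few centimetres aside while the robot is not near it.
It also fails if it takes over 210 s, if anything falls off the work surface, if the arm or the gripper's body presses on something with over 40 N, if the wrist force passes 120 N, or if a joint passes its speed limit or range.

## Working session

There is one attempt and no reset: what is moved stays moved. The work goes in short steps, Python scripts to look and compute and a shell command to move; the robot and the scene stay as the last step left them, time stands still between calls to the robot, and variables do not carry over. Pictures are saved under pics/ and viewed, at most 14 in all, crops included, and the job is handed in when it is done.

```bash
mkdir -p pics; ls; cat > h.py <<'E'
import numpy as np, cv2, json
from bench import bot, eyes
from scipy.spatial.transform import Rotation as R
def cam(n):
    m=eyes.camera_model(n); im,d=eyes.read_camera(n); return m,im,d
def save(im,p): cv2.imwrite('pics/'+p+'.png',cv2.cvtColor(im,cv2.COLOR_RGB2BGR))
def ray(m,u,v):
    V=np.array(m['view']); C=-V[:3,:3].T@V[:3,3]
    d=np.array([(u-m['cx'])/m['fx'],-(v-m['cy'])/m['fy'],-1.])
    return C,V[:3,:3].T@d
def onz(m,u,v,z):
    C,d=ray(m,u,v); return C+d*(z-C[2])/d[2]
def proj(m,P):
    V=np.array(m['view']); p=V[:3,:3]@np.array(P)+V[:3,3]
    return m['cx']+m['fx']*p[0]/-p[2], m['cy']-m['fy']*p[1]/-p[2]
def cloud(m,d):
    V=np.array(m['view']); v,u=np.mgrid[:480,:640]
    p=np.stack([(u-m['cx'])/m['fx']*d,-(v-m['cy'])/m['fy']*d,-d],-1)
    return (p-V[:3,3])@V[:3,:3]
def st():
    s=bot.observe(); return s
def delta(P,Rw=None):
    "tool-frame shift (cm) and rotvec to world TCP P / rotation Rw"
    s=bot.observe(); r=R.from_quat(s['ee_rot'])
    t=r.inv().apply(np.array(P)-s['eef_pos'])*100
    w=(r.inv()*Rw).as_rotvec() if Rw is not None else np.zeros(3)
    return np.round(t,2),np.round(w,3)
E
python3 - <<'E'
from h import *
for n in ['top','side','wrist']:
    m,im,d=cam(n); save(im,n+'0'); print(n,{k:v for k,v in m.items() if k!='view'}, np.round(m['view'],3).tolist())
s=st();print(s)
print(R.from_quat(s['ee_rot']).as_matrix().round(3))
E
```

```text
pics
top {'fx': 590.7100824435261, 'fy': 590.7100824435261, 'cx': 317.49130604203833, 'cy': 237.9015286433135} [[0.024, -1.0, 0.013, 0.098], [0.989, 0.026, 0.147, -0.525], [-0.147, 0.01, 0.989, -1.343], [0.0, 0.0, 0.0, 1.0]]
side {'fx': 485.1268126564501, 'fy': 485.1268126564501, 'cx': 321.5185003664455, 'cy': 244.37451582607343} [[0.831, -0.556, -0.025, -0.369], [0.287, 0.39, 0.875, -0.288], [-0.476, -0.734, 0.484, -1.043], [0.0, 0.0, 0.0, 1.0]]
wrist {'fx': 383.10256223404036, 'fy': 383.10256223404036, 'cx': 315.12687163926904, 'cy': 235.212552181373} [[0.348, 0.937, -0.0, -0.525], [-0.905, 0.336, -0.261, 0.033], [-0.244, 0.091, 0.965, -0.39], [0.0, 0.0, 0.0, 1.0]]
{'clock': 0.15, 'qpos': array([ 1.07003560e+00,  3.42527665e-01,  1.52476307e+00, -2.04675021e-05,
        1.27542770e+00, -1.46007081e-01]), 'qd': array([-0.0007885 , -0.00264404, -0.00237516, -0.00124961,  0.00060004,
       -0.00180909]), 'joint_torque': array([ 1.58340918e-03, -4.31469941e+01, -2.44354105e+01,  7.16537610e-02,
        5.39012568e-02, -8.40718667e-05]), 'eef_pos': array([0.18221847, 0.49207019, 0.24823483]), 'ee_rot': array([ 1.76445197e-01,  9.84310305e-01, -5.36824691e-04, -1.69592301e-04]), 'force': array([ 0.08195897, -0.1335115 ,  0.39077009]), 'torque': array([-0.05625061,  0.02195049,  0.01804694]), 'gripper_force': 0.0, 'gripper_width': 1.0000947473257948}
[[-0.938  0.347 -0.001]
 [ 0.347  0.938 -0.001]
 [ 0.    -0.001 -1.   ]]
```

View pics/top0.png

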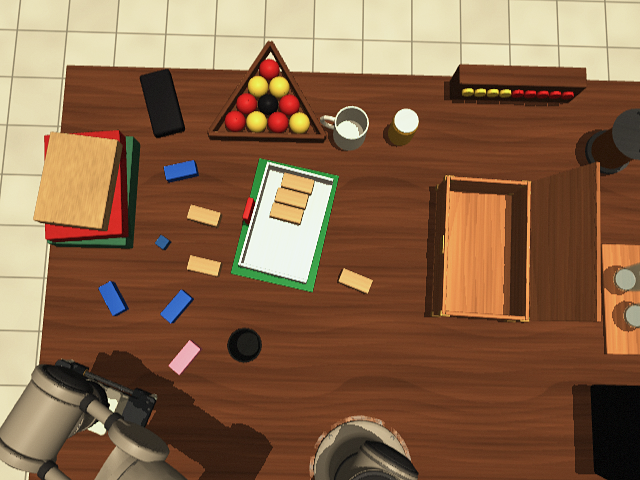

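View pics/side0.png

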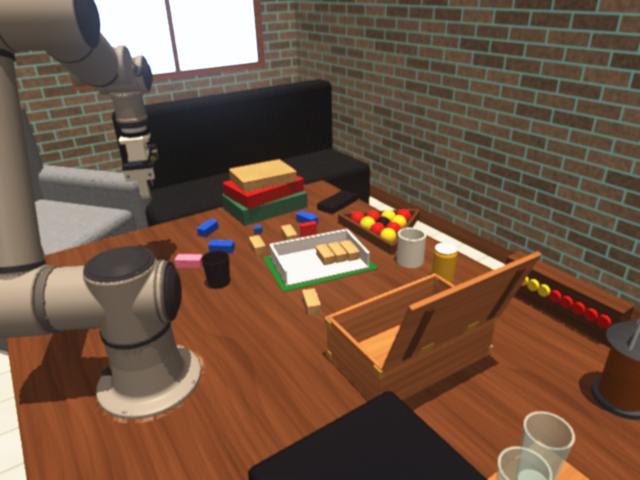

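Top view: light wooden candidates at (204,215), (204,265) and (355,280); T blocks in the tray at (297,184), (291,198) and (286,214). Look-alikes: blue (181,170), (112,298), (177,306), pink (185,357), chalk (163,242). The big wooden board at (78,180) is not a block. Handle is red at (249,210), chest interior around (487,248), lid leaning right. The mug, can and dice cup are at (350,125), (404,125) and (244,345).

```bash
cat >> h.py <<'E'
def blobs(m,im,lo,hi,z,amin=60,amax=5000,box=None):
    hsv=cv2.cvtColor(im,cv2.COLOR_RGB2HSV); k=cv2.inRange(hsv,np.array(lo),np.array(hi))
    k=cv2.morphologyEx(k,cv2.MORPH_OPEN,np.ones((3,3)))
    out=[]
    for c in cv2.findContours(k,cv2.RETR_EXTERNAL,cv2.CHAIN_APPROX_NONE)[0]:
        a=cv2.contourArea(c)
        if a<amin or a>amax: continue
        w=np.array([onz(m,*p[0],z)[:2] for p in c],np.float32)
        (x,y),(l,b),an=cv2.minAreaRect(w)
        if l<b: l,b,an=b,l,an+90
        out.append(dict(px=tuple(np.round(c[:,0].mean(0)).astype(int).tolist()),a=a,xy=(round(x,3),round(y,3)),lb=(round(l,3),round(b,3)),yaw=round((an+90)%180-90,1)))
    return out
E
python3 - <<'E'
from h import *
m,im,d=cam('top')
hsv=cv2.cvtColor(im,cv2.COLOR_RGB2HSV)
for u,v in [(204,215),(204,265),(355,280),(291,198),(249,210),(325,250),(300,240)]: print((u,v),hsv[v,u])
print('wood');[print(b) for b in blobs(m,im,[10,60,170],[25,170,255],.03,150)]
print('green');[print(b) for b in blobs(m,im,[50,100,60],[75,255,255],.004,300,20000)]
print('red');[print(b) for b in blobs(m,im,[0,170,120],[5,255,255],.092,40)]
P=cloud(m,d)
for n,(u,v) in dict(cupR=(244,332),mug=(352,125),can=(405,118),rim1=(447,178),rim2=(529,182),rim3=(525,318),rim4=(443,314),lid1=(598,165),lid2=(600,320),handle=(249,210)).items(): print(n,P[v,u].round(3))
save(cv2.resize(im[140:320,140:390],(800,576)),'crop0')
E
```

```text
(204, 215) [ 19 129 236]
(204, 265) [ 20 129 236]
(355, 280) [ 20 126 237]
(291, 198) [ 19 129 236]
(249, 210) [  1 203 240]
(325, 250) [ 11 177 121]
(300, 240) [ 56   7 246]
wood
{'px': (10, 458), 'a': 184.0, 'xy': (0.012, 0.78), 'lb': (0.056, 0.02), 'yaw': 64.9}
{'px': (132, 449), 'a': 228.5, 'xy': (0.039, 0.514), 'lb': (0.06, 0.022), 'yaw': 63.6}
{'px': (380, 434), 'a': 351.5, 'xy': (0.084, -0.041), 'lb': (0.122, 0.025), 'yaw': 60.2}
{'px': (32, 422), 'a': 1443.0, 'xy': (0.089, 0.737), 'lb': (0.132, 0.058), 'yaw': -28.6}
{'px': (53, 389), 'a': 222.5, 'xy': (0.163, 0.698), 'lb': (0.063, 0.021), 'yaw': 62.9}
{'px': (619, 328), 'a': 841.0, 'xy': (0.343, -0.596), 'lb': (0.138, 0.069), 'yaw': 1.3}
{'px': (355, 280), 'a': 403.0, 'xy': (0.426, 0.02), 'lb': (0.073, 0.033), 'yaw': 69.5}
{'px': (203, 265), 'a': 405.0, 'xy': (0.452, 0.375), 'lb': (0.073, 0.033), 'yaw': 78.2}
{'px': (617, 254), 'a': 405.5, 'xy': (0.499, -0.596), 'lb': (0.066, 0.052), 'yaw': -88.5}
{'px': (203, 215), 'a': 392.0, 'xy': (0.572, 0.381), 'lb': (0.074, 0.033), 'yaw': 75.7}
{'px': (286, 212), 'a': 392.0, 'xy': (0.58
[... 768 characters left out ...]
278, 121), 'a': 273.0, 'xy': (0.785, 0.21), 'lb': (0.044, 0.043), 'yaw': -88.3}
{'px': (235, 120), 'a': 275.0, 'xy': (0.785, 0.31), 'lb': (0.044, 0.043), 'yaw': -88.3}
{'px': (289, 104), 'a': 262.5, 'xy': (0.829, 0.185), 'lb': (0.044, 0.042), 'yaw': 1.7}
{'px': (246, 102), 'a': 268.5, 'xy': (0.829, 0.284), 'lb': (0.044, 0.044), 'yaw': -88.3}
{'px': (269, 68), 'a': 254.0, 'xy': (0.914, 0.235), 'lb': (0.045, 0.042), 'yaw': 1.9}
cupR [0.301 0.276 0.013]
mug [0.81  0.032 0.007]
can [ 0.798 -0.084  0.099]
rim1 [ 0.654 -0.176  0.116]
rim2 [ 0.652 -0.364  0.108]
rim3 [ 0.347 -0.344  0.114]
rim4 [ 0.351 -0.166  0.113]
lid1 [ 0.642 -0.43   0.293]
lid2 [ 0.342 -0.421  0.291]
handle [0.573 0.267 0.096]
```

View pics/crop0.png

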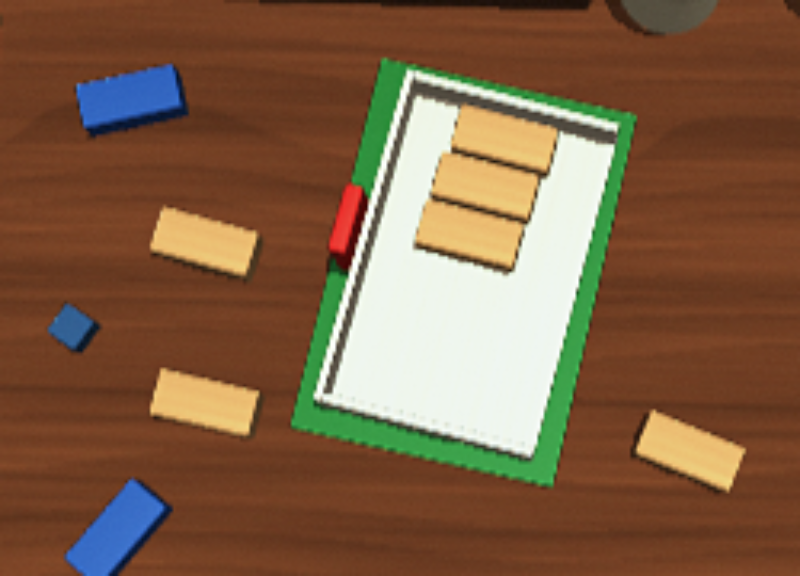

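Three strays: (0.572,0.381), (0.452,0.375) and (0.426,0.020), measuring 74x33 mm as they should. The crop confirms they are light wood; the blue and pink ones are look-alikes. I'll grip the blocks end to end along their length, with the tool's y along the block.

```bash
cat >> h.py <<'E'
def down(a): 
    a=np.radians(a); y=np.array([np.cos(a),np.sin(a),0]); z=np.array([0,0,-1.]); return R.from_matrix(np.stack([np.cross(y,z),y,z],1))
def strays():
    m,im,d=cam('top'); return [b for b in blobs(m,im,[10,60,170],[25,170,255],.03,150,800) if .06<b['lb'][0]<.085 and .025<b['lb'][1]<.045]
E
python3 - <<'E'
from h import *
print(delta([.573,.385,.12],down(75.7)),delta([.573,.385,.02],down(75.7)))
E
```

```text
(array([-40.36,   3.54,  12.82]), array([-0.001, -0.   , -0.105])) (array([-40.37,   3.55,  22.82]), array([-0.001, -0.   , -0.105]))
```

```bash
python3 -m pendant '[-10,0.9,0,0,0,-0.03,-20,1.8,0,0,0,-0.06,-30,2.7,4,0,0,-0.1,-38,3.3,10,0,0,-0.105,-40.4,3.5,12.8,0,0,-0.105,-40.4,3.5,12.8,0,0,-0.105,-40.4,3.5,12.8,0,0,-0.105,-40.4,3.5,12.8,0,0,-0.105,-40.4,3.5,12.8,0,0,-0.105]' -1 40
python3 - <<'E'
from h import *
for b in strays(): print(b)
m,im,d=cam('top'); save(im,'top1')
s=st(); print(s['eef_pos'],s['qpos'].round(3)); print(delta([.573,.385,.02],down(75.7)))
E
```

```text
clock: 1.32
eef_pos: [0.573, 0.3848, 0.1204]
ee_rot: [0.125, 0.992, -0.0, -0.0]
force: [-0.5, -0.1, 1.6]
gripper_width: 1.0
gripper_force: 0.0
{'px': (355, 280), 'a': 398.0, 'xy': (0.426, 0.02), 'lb': (0.073, 0.033), 'yaw': 69.5}
{'px': (286, 212), 'a': 387.0, 'xy': (0.583, 0.186), 'lb': (0.074, 0.033), 'yaw': 76.7}
{'px': (291, 197), 'a': 376.0, 'xy': (0.62, 0.175), 'lb': (0.074, 0.033), 'yaw': 76.3}
{'px': (297, 182), 'a': 378.0, 'xy': (0.656, 0.162), 'lb': (0.074, 0.033), 'yaw': 77.2}
{'px': (227, 41), 'a': 162.5, 'xy': (1.013, 0.342), 'lb': (0.065, 0.038), 'yaw': 86.2}
[0.57266741 0.38578083 0.12198466] [ 0.482  0.751  1.172  0.     1.217 -0.841]
(array([-0.04, -0.08, 10.2 ]), array([0.001, 0.001, 0.001]))
```

View pics/top1.png

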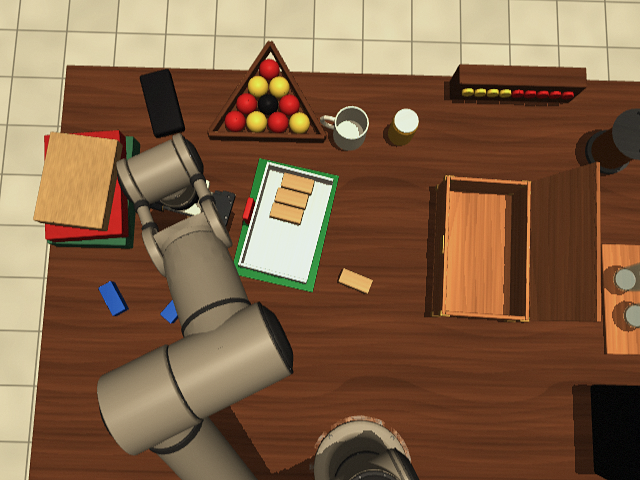

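The area bottom left that the arm hid before is empty, so there are three strays. The gripper sits over stray 1 near (205,205), clear of the handle. I'll descend and grip.

```bash
python3 -m pendant '[0,0,5,0,0,0,0,0,8.5,0,0,0,0,0,10.1,0,0,0,0,0,10.1,0,0,0,0,0,10.1,0,0,0]' -1 40
python3 -m pendant '[0,0,0,0,0,0,0,0,0,0,0,0,0,0,0,0,0,0,0,0,0,0,0,0,0,0,0,0,0,0]' 1 40
python3 -m pendant '[0,0,-3,0,0,0,0,0,-8,0,0,0,0,0,-12,0,0,0,0,0,-12,0,0,0]'
python3 - <<'E'
from h import *
o=np.array([.560,.187]);a=77.5;ex=np.array([np.cos(np.radians(a)),np.sin(np.radians(a))]);ey=np.array([-ex[1],ex[0]])
for y in (.022,.060,.098):
    p=o-.020*ex+y*ey; print(y,p.round(4),delta([*p,.10],down(a)))
E
```

```text
clock: 2.05
eef_pos: [0.5735, 0.3861, 0.0224]
ee_rot: [0.124, 0.992, 0.001, 0.001]
force: [-2.9, 1.1, 7.3]
gripper_width: 1.003
gripper_force: 3.5
clock: 2.68
eef_pos: [0.574, 0.3851, 0.0223]
ee_rot: [0.124, 0.992, 0.0, 0.001]
force: [-0.9, -2.6, 7.6]
gripper_width: 0.812
gripper_force: 41.6
clock: 3.18
eef_pos: [0.5751, 0.3863, 0.1454]
ee_rot: [0.124, 0.992, 0.003, 0.004]
force: [-0.3, 0.1, -1.1]
gripper_width: 0.814
gripper_force: 40.0
0.022 [0.5342 0.1722] (array([ -1.28, -21.79,   4.4 ]), array([ 0.007,  0.007, -0.031]))
0.06 [0.4971 0.1805] (array([  2.52, -21.91,   4.37]), array([ 0.007,  0.007, -0.031]))
0.098 [0.46   0.1887] (array([  6.32, -22.02,   4.34]), array([ 0.007,  0.007, -0.031]))
```

```bash
python3 -m pendant '[2,-6,-1,0,0,-0.01,4,-12,-1,0,0,-0.02,6,-18,-1,0,0,-0.03,6.3,-22,0,0,0,-0.03,6.3,-22,4,0,0,-0.03,6.3,-22,8,0,0,-0.03,6.3,-22,9,0,0,-0.03,6.3,-22,9,0,0,-0.03]'
python3 - <<'E'
from h import *
o=np.array([.560,.187]);a=77.5;ex=np.array([np.cos(np.radians(a)),np.sin(np.radians(a))]);ey=np.array([-ex[1],ex[0]])
p=o-.020*ex+.097*ey; print(p.round(4),delta([*p,.034],down(a)))
E
```

```text
clock: 4.18
eef_pos: [0.4577, 0.1874, 0.0496]
ee_rot: [0.109, 0.994, -0.0, -0.0]
force: [0.1, 0.2, -0.4]
gripper_width: 0.819
gripper_force: 40.0
[0.461  0.1885] (array([-0.29,  0.18,  1.56]), array([-0.   , -0.001, -0.001]))
```

Lower, release, rise. Then go above stray 2.

```bash
python3 -m pendant '[-0.3,0.2,0.8,0,0,0,-0.3,0.2,1.5,0,0,0,-0.3,0.2,1.5,0,0,0]'
python3 -m pendant '[0,0,0,0,0,0,0,0,0,0,0,0,0,0,0,0,0,0]' -1
python3 -m pendant '[0,0,-3,0,0,0,0,0,-7,0,0,0,0,0,-11,0,0,0,0,0,-12,0,0,0]'
python3 - <<'E'
from h import *
print(delta([.452,.377,.14],down(78.2)))
E
```

```text
clock: 4.55
eef_pos: [0.4611, 0.1885, 0.0345]
ee_rot: [0.11, 0.994, -0.0, -0.0]
force: [-0.6, -0.5, -0.2]
gripper_width: 0.814
gripper_force: 40.0
clock: 4.92
eef_pos: [0.4614, 0.1885, 0.0349]
ee_rot: [0.11, 0.994, 0.0, 0.0]
force: [-1.5, 0.2, 0.1]
gripper_width: 0.994
gripper_force: 0.0
clock: 5.42
eef_pos: [0.4625, 0.1888, 0.1573]
ee_rot: [0.11, 0.994, 0.001, 0.002]
force: [-0.1, 0.2, -0.0]
gripper_width: 0.997
gripper_force: 0.0
(array([ 5.13, 18.13,  1.74]), array([ 0.002,  0.004, -0.014]))
```

```bash
python3 -m pendant '[2,6,0,0,0,0,4,12,0,0,0,-0.01,5.1,18.1,0,0,0,-0.013,5.1,18.1,0,0,0,-0.013,5.1,18.1,0,0,0,-0.013]'
python3 - <<'E'
from h import *
m,im,d=cam('wrist'); save(im,'w1')
for b in blobs(m,im,[10,50,130],[25,190,255],.03,300,40000): 
    if b['lb'][0]<.1:print(b)
print(st()['eef_pos'],delta([.452,.376,.024],down(78.2)))
E
```

```text
clock: 6.05
eef_pos: [0.4503, 0.3759, 0.1535]
ee_rot: [0.103, 0.995, -0.001, -0.001]
force: [0.1, -1.6, 0.2]
gripper_width: 1.002
gripper_force: 0.0
{'px': (334, 124), 'a': 4956.5, 'xy': (0.385, 0.401), 'lb': (0.076, 0.055), 'yaw': -59.0}
[0.45062241 0.37529525 0.15385737] (array([-0.14,  0.12, 12.99]), array([-0.002, -0.001, -0.001]))
```

View pics/w1.png

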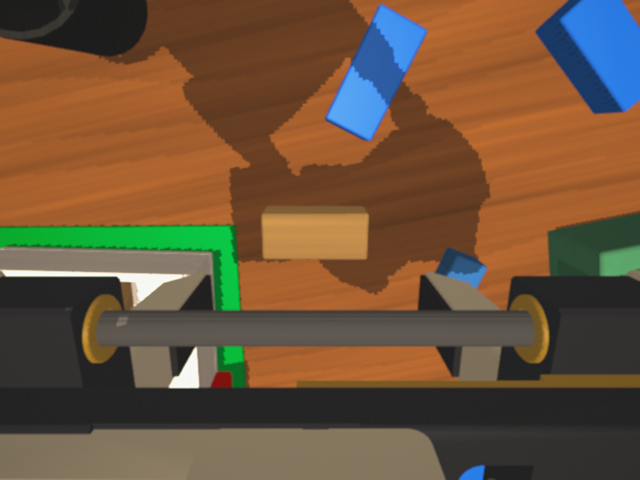

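The wrist view shows stray 2 with its top face at about (315,235). The blue block is at (377,72) and the chalk at (462,265). I'll ray-cast that face.

```bash
python3 - <<'E'
from h import *
m=eyes.camera_model('wrist')
c=[onz(m,u,v,.03) for u,v in [(262,213),(368,213),(368,259),(262,259)]]
print(np.round(c,3),np.mean(c,0).round(4), m['view'][2])
E
```

```text
[[0.429 0.342 0.03 ]
 [0.444 0.414 0.03 ]
 [0.477 0.408 0.03 ]
 [0.461 0.334 0.03 ]] [0.4526 0.3747 0.03  ] [-0.25405864  0.054352    0.96566043 -0.20458102]
```

Agrees with the top camera. Grasp.

```bash
python3 -m pendant '[-0.15,0,5,0,0,0,-0.15,0,10,0,0,0,-0.15,0,12.8,0,0,0,-0.15,0,12.9,0,0,0,-0.15,0,12.9,0,0,0]' -1 40
python3 -m pendant '[0,0,0,0,0,0,0,0,0,0,0,0,0,0,0,0,0,0,0,0,0,0,0,0]' 1 40
python3 -m pendant '[0,0,-4,0,0,0,0,0,-8,0,0,0,0,0,-11,0,0,0,0,0,-11,0,0,0,0,0,-11,0,0,0]'
python3 - <<'E'
from h import *
o=np.array([.560,.187]);a=77.5;ex=np.array([np.cos(np.radians(a)),np.sin(np.radians(a))]);ey=np.array([-ex[1],ex[0]])
for y in (.022,.059):
    p=o-.020*ex+y*ey; print(y,p.round(4),delta([*p,.05],down(a)))
E
```

```text
clock: 6.72
eef_pos: [0.4529, 0.3749, 0.026]
ee_rot: [0.104, 0.995, -0.0, -0.0]
force: [0.4, 0.5, -0.3]
gripper_width: 1.002
gripper_force: 0.0
clock: 7.22
eef_pos: [0.4527, 0.376, 0.0263]
ee_rot: [0.103, 0.995, 0.0, 0.0]
force: [0.0, -2.6, 5.1]
gripper_width: 0.814
gripper_force: 40.0
clock: 7.85
eef_pos: [0.4518, 0.3756, 0.1345]
ee_rot: [0.103, 0.995, -0.001, -0.001]
force: [-0.1, 0.7, -1.6]
gripper_width: 0.814
gripper_force: 40.0
0.022 [0.5342 0.1722] (array([-12.25, -18.21,   8.45]), array([-0.001, -0.001,  0.011]))
0.059 [0.4981 0.1802] (array([ -8.55, -18.16,   8.46]), array([-0.001, -0.001,  0.011]))
```

```bash
python3 -m pendant '[-3,-6,0,0,0,0,-6,-12,0,0,0,0,-8.5,-18,0,0,0,0.01,-8.5,-18.1,4,0,0,0.01,-8.5,-18.1,7,0,0,0.01,-8.5,-18.1,8.5,0,0,0.01,-8.5,-18.1,8.5,0,0,0.01]'
python3 - <<'E'
from h import *
print(delta([.4981,.1802,.0375],down(77.5)))
E
```

```text
clock: 8.72
eef_pos: [0.4975, 0.1814, 0.0493]
ee_rot: [0.108, 0.994, -0.0, -0.002]
force: [0.5, 0.5, 0.5]
gripper_width: 0.814
gripper_force: 40.0
(array([-0.09, -0.1 ,  1.18]), array([-0.001, -0.003,  0.002]))
```

```bash
python3 -m pendant '[-0.1,-0.1,0.6,0,0,0,-0.1,-0.1,1.2,0,0,0,-0.1,-0.1,1.2,0,0,0]'
python3 -m pendant '[0,0,0,0,0,0,0,0,0,0,0,0,0,0,0,0,0,0]' -1
python3 -m pendant '[0,0,-3,0,0,0,0,0,-7,0,0,0,0,0,-11,0,0,0,0,0,-12,0,0,0,0,0,-12,0,0,0]'
python3 - <<'E'
from h import *
for b in strays(): print(b['xy'],b['yaw'],b['lb'])
print(delta([.426,.020,.14],down(69.5)))
E
```

```text
clock: 9.1
eef_pos: [0.4992, 0.1803, 0.0387]
ee_rot: [0.108, 0.994, 0.0, -0.0]
force: [0.1, 0.5, -0.9]
gripper_width: 0.814
gripper_force: 40.0
clock: 9.48
eef_pos: [0.4994, 0.1802, 0.0389]
ee_rot: [0.108, 0.994, 0.0, 0.0]
force: [0.5, -0.8, 0.6]
gripper_width: 0.997
gripper_force: 0.0
clock: 10.1
eef_pos: [0.4993, 0.1802, 0.1588]
ee_rot: [0.108, 0.994, 0.0, 0.0]
force: [-0.6, 0.0, -0.0]
gripper_width: 0.996
gripper_force: 0.0
(0.068, -0.07) 36.5 (0.075, 0.039)
(0.426, 0.02) 69.3 (0.073, 0.033)
(array([  3.66, -17.2 ,   1.8 ]), array([-0.001, -0.001,  0.141]))
```

```bash
python3 -m pendant '[1.3,-6,0,0,0,0.05,2.6,-12,0,0,0,0.1,3.7,-17.2,0,0,0,0.14,3.7,-17.2,4,0,0,0.14,3.7,-17.2,8,0,0,0.14,3.7,-17.2,8,0,0,0.14]'
python3 - <<'E'
from h import *
print(strays()); print(delta([.426,.020,.025],down(69.4)))
E
```

```text
clock: 10.9
eef_pos: [0.4233, 0.0203, 0.0758]
ee_rot: [0.178, 0.984, -0.0, -0.004]
force: [-0.6, -0.0, -0.8]
gripper_width: 1.001
gripper_force: 0.0
[{'px': (283, 263), 'a': 395.5, 'xy': (0.461, 0.19), 'lb': (0.074, 0.032), 'yaw': 77.7}, {'px': (287, 247), 'a': 394.0, 'xy': (0.5, 0.182), 'lb': (0.074, 0.033), 'yaw': 77.4}, {'px': (286, 212), 'a': 391.0, 'xy': (0.583, 0.186), 'lb': (0.074, 0.033), 'yaw': 76.5}, {'px': (291, 197), 'a': 384.0, 'xy': (0.62, 0.175), 'lb': (0.074, 0.033), 'yaw': 76.7}, {'px': (297, 182), 'a': 383.0, 'xy': (0.656, 0.163), 'lb': (0.075, 0.033), 'yaw': 77.2}]
(array([-0.15,  0.02,  5.25]), array([-0.001, -0.005,  0.003]))
```

```bash
python3 -m pendant '[-0.15,0,3,0,0,0,-0.15,0,5.1,0,0,0,-0.15,0,5.2,0,0,0,-0.15,0,5.2,0,0,0]' -1 40
python3 -m pendant '[0,0,0,0,0,0,0,0,0,0,0,0,0,0,0,0,0,0,0,0,0,0,0,0]' 1 40
python3 -m pendant '[0,0,-4,0,0,0,0,0,-8,0,0,0,0,0,-11,0,0,0,0,0,-11,0,0,0,0,0,-11,0,0,0]'
python3 - <<'E'
from h import *
o=np.array([.560,.187]);a=77.5;ex=np.array([np.cos(np.radians(a)),np.sin(np.radians(a))]);ey=np.array([-ex[1],ex[0]])
p=o-.020*ex+.018*ey; print(p.round(4),delta([*p,.05],down(a)))
E
```

```text
clock: 11.45
eef_pos: [0.4283, 0.0197, 0.0278]
ee_rot: [0.177, 0.984, 0.0, 0.001]
force: [-0.1, 0.0, -0.7]
gripper_width: 0.998
gripper_force: 0.0
clock: 11.95
eef_pos: [0.428, 0.0196, 0.0274]
ee_rot: [0.177, 0.984, 0.0, 0.001]
force: [-1.5, 1.5, 6.7]
gripper_width: 0.817
gripper_force: 40.0
clock: 12.58
eef_pos: [0.4269, 0.0197, 0.136]
ee_rot: [0.177, 0.984, 0.0, -0.001]
force: [-0.3, 0.1, -0.9]
gripper_width: 0.817
gripper_force: 40.0
[0.5381 0.1714] (array([-5.13, 18.1 ,  8.59]), array([-0.   , -0.001, -0.139]))
```

```bash
python3 -m pendant '[-2,6,0,0,0,-0.05,-4,12,0,0,0,-0.1,-5.1,18,0,0,0,-0.139,-5.1,18.1,4,0,0,-0.139,-5.1,18.1,7,0,0,-0.139,-5.1,18.1,8.5,0,0,-0.139,-5.1,18.1,8.5,0,0,-0.139]'
python3 - <<'E'
from h import *
print(delta([.5381,.1714,.0385],down(77.5)))
E
```

```text
clock: 13.45
eef_pos: [0.5376, 0.1711, 0.0502]
ee_rot: [0.109, 0.994, -0.0, -0.002]
force: [-0.7, -0.6, 0.0]
gripper_width: 0.818
gripper_force: 40.0
(array([-0.04,  0.04,  1.17]), array([-0.001, -0.003,  0.   ]))
```

```bash
python3 -m pendant '[0,0,0.6,0,0,0,0,0,1.2,0,0,0,0,0,1.2,0,0,0]'
python3 -m pendant '[0,0,0,0,0,0,0,0,0,0,0,0,0,0,0,0,0,0]' -1
python3 -m pendant '[0,0,-4,0,0,0,0,0,-9,0,0,0,0,0,-14,0,0,0,3,-10,-20,0,0,0,5,-15,-25,0,0,0,5,-15,-25,0,0,0,5,-15,-25,0,0,0]'
python3 - <<'E'
from h import *
m,im,d=cam('top'); save(im,'top2')
for b in strays(): print(b['xy'],b['yaw'],b['lb'])
print('green',blobs(m,im,[50,100,60],[75,255,255],.004,300,20000))
print('red',[b for b in blobs(m,im,[0,170,120],[5,255,255],.092,40) if b['a']<130])
P=cloud(m,d)
# handle top / walls / chest rims / lid edge from depth
s=(P[...,2]>.085)&(P[...,2]<.105)&(abs(P[...,0]-.578)<.05)&(abs(P[...,1]-.271)<.03); print('handle',s.sum(),P[s].mean(0).round(4) if s.any() else '')
s=(abs(P[...,2]-.115)<.006)&(P[...,0]>.3)&(P[...,0]<.7)&(P[...,1]>-.4)&(P[...,1]<-.13)
print('rim',s.sum(),cv2.minAreaRect(P[s][:,:2].astype(np.float32)))
print(st()['eef_pos'],st()['qpos'].round(3))
E
```

```text
clock: 13.82
eef_pos: [0.5385, 0.1713, 0.0398]
ee_rot: [0.109, 0.994, 0.0, 0.0]
force: [-0.2, 0.3, -0.3]
gripper_width: 0.815
gripper_force: 40.0
clock: 14.2
eef_pos: [0.5387, 0.1715, 0.04]
ee_rot: [0.109, 0.994, 0.0, 0.0]
force: [-0.0, -0.6, -0.1]
gripper_width: 0.995
gripper_force: 0.0
clock: 15.08
eef_pos: [0.4571, 0.0339, 0.2927]
ee_rot: [0.11, 0.994, -0.0, 0.003]
force: [0.3, 0.2, -0.2]
gripper_width: 0.996
gripper_force: 0.0
(0.539, 0.173) 77.3 (0.075, 0.034)
(0.583, 0.186) 77.2 (0.074, 0.033)
(0.62, 0.175) 76.6 (0.074, 0.033)
(0.656, 0.163) 77.2 (0.075, 0.033)
green [{'px': (270, 267), 'a': 885.0, 'xy': (0.479, 0.206), 'lb': (0.2, 0.124), 'yaw': 78.3}]
red [{'px': (247, 208), 'a': 98.5, 'xy': (0.578, 0.271), 'lb': (0.048, 0.013), 'yaw': -13.3}]
handle 144 [0.5778 0.27   0.095 ]
rim 1930 ((0.5017721056938171, -0.2649071514606476), (0.2010180950164795, 0.3159538507461548), 87.2530517578125)
[0.45736915 0.03550096 0.29015371] [-0.09   0.186  1.621  0.     1.333 -1.442]
```

View pics/top2.png

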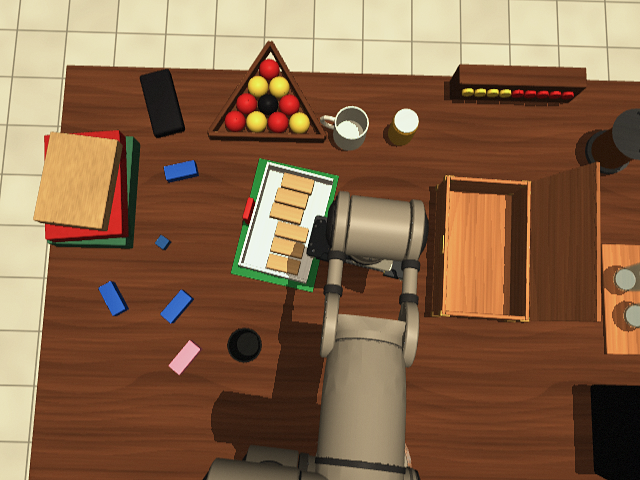

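All six blocks are in the tray at (297,184), (291,198), (286,214), (290,232), (287,247) and (283,265). Before picking the tray up, I'll dry-run the tipping pose empty to check reach.

```bash
cat >> h.py <<'E'
U=np.array([.044,.999,0]); CH=np.array([.500,-.265,0])
def tip(th,lx=-.062,lz=.150,ly=0,g=(.169,.074)):
    th=np.radians(th); lip=CH-U*lx+np.array([.999,-.044,0])*ly+[0,0,lz]; Z=np.array([0,0,1.])
    P=lip+g[0]*(np.cos(th)*U+np.sin(th)*Z)+g[1]*(-np.sin(th)*U+np.cos(th)*Z)
    return P,down(87.5)*R.from_rotvec([-th,0,0])
E
python3 - <<'E'
from h import *
for t in (0,10,20,30,40,50): P,r=tip(t); print(t,P.round(3),*delta(P,r))
E
```

```text
0 [ 0.51  -0.034  0.224] [-6.66 -5.66  6.62] [ 0.     0.002 -0.176]
10 [ 0.509 -0.05   0.252] [-6.93 -7.18  3.8 ] [-0.174  0.017 -0.175]
20 [ 0.509 -0.07   0.277] [-7.29 -9.15  1.29] [-0.348  0.032 -0.174]
30 [ 0.508 -0.094  0.299] [ -7.71 -11.53  -0.84] [-0.522  0.048 -0.171]
40 [ 0.506 -0.121  0.315] [ -8.19 -14.23  -2.51] [-0.696  0.063 -0.168]
50 [ 0.505 -0.151  0.327] [ -8.72 -17.18  -3.68] [-0.87   0.078 -0.164]
```

```bash
python3 -m pendant '[-6.7,-5.7,4,0,0,-0.176,-6.9,-7.2,3.8,-0.174,0.017,-0.175,-7.3,-9.2,1.3,-0.348,0.032,-0.174,-7.7,-11.5,-0.8,-0.522,0.048,-0.171,-8.2,-14.2,-2.5,-0.696,0.063,-0.168,-8.7,-17.2,-3.7,-0.87,0.078,-0.164,-8.7,-17.2,-3.7,-0.87,0.078,-0.164,-8.7,-17.2,-3.7,-0.87,0.078,-0.164,-8.7,-17.2,-3.7,-0.87,0.078,-0.164]'
python3 - <<'E'
from h import *
s=st(); print(s['qpos'].round(3)); P,r=tip(50); print(delta(P,r))
E
```

```text
clock: 16.3
eef_pos: [0.5054, -0.1492, 0.3269]
ee_rot: [0.018, 0.906, 0.422, 0.008]
force: [-0.3, -0.1, -0.9]
gripper_width: 1.0
gripper_force: 0.0
[-0.77   0.543  1.277  0.649  1.914 -2.268]
(array([ 0.03, -0.11, -0.16]), array([-0.001, -0.004,  0.002]))
```

Reachable. Now back level and over to the handle.

```bash
python3 - <<'E'
from h import *
P,r=tip(0); print(delta(P,r)); print(delta([.47,.1,.30],down(80)));print(delta([.578,.2705,.16],down(77)))
E
```

```text
(array([-0.03, -0.47, 15.43]), array([ 0.872, -0.003,  0.003]))
(array([ 4.52, 13.88, 20.68]), array([ 0.87 , -0.06 ,  0.126]))
(array([-5.62, 14.41, 43.05]), array([ 0.869, -0.083,  0.175]))
```

```bash
python3 -m pendant '[0,2,2,0.17,0,0,1,4,5,0.34,0,0.02,2,7,10,0.51,-0.02,0.05,3,10,15,0.7,-0.04,0.1,4.5,13.9,20.7,0.87,-0.06,0.126,2,14,25,0.87,-0.06,0.13,0,14,30,0.87,-0.07,0.14,-3,14.2,36,0.87,-0.08,0.17,-5.6,14.4,43,0.869,-0.083,0.175,-5.6,14.4,43,0.869,-0.083,0.175,-5.6,14.4,43,0.869,-0.083,0.175,-5.6,14.4,43,0.869,-0.083,0.175,-5.6,14.4,43,0.869,-0.083,0.175]' -1 60
python3 - <<'E'
from h import *
s=st(); print(s['qpos'].round(3)); print(delta([.578,.2705,.083],down(77)))
m,im,d=cam('wrist'); save(im,'w2')
E
```

```text
clock: 17.92
eef_pos: [0.5788, 0.2674, 0.1624]
ee_rot: [0.115, 0.993, 0.001, 0.001]
force: [-0.4, 0.5, 1.1]
gripper_width: 0.998
gripper_force: 0.0
[ 3.120e-01  6.180e-01  1.313e+00  1.000e-03  1.208e+00 -1.028e+00]
(array([0.17, 0.27, 7.94]), array([ 0.002,  0.002, -0.004]))
```

View pics/w2.png

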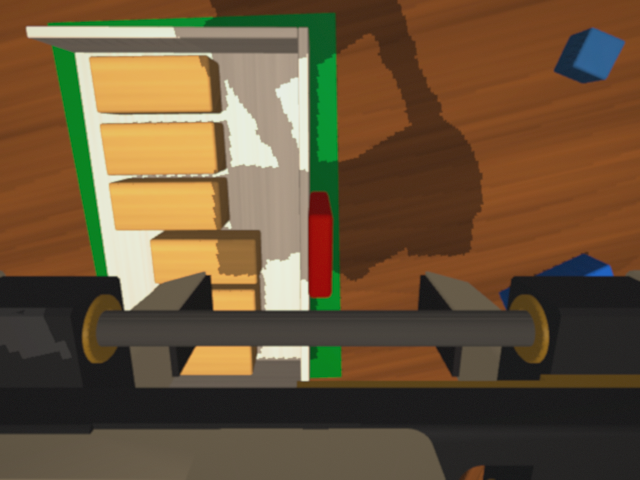

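The red handle top is around (320,255), roughly mid-gap between the fingers. The strays are in the tray at left.

```bash
python3 - <<'E'
from h import *
m,im,d=cam('wrist')
P=cloud(m,d); hsv=cv2.cvtColor(im,cv2.COLOR_RGB2HSV)
k=((hsv[...,0]<6)|(hsv[...,0]>174))&(hsv[...,1]>170)&(P[...,2]>.088)&(P[...,2]<.105)
k[:,:280]=0;k[:,360:]=0
q=P[k]; print(k.sum(),q.mean(0).round(4),cv2.minAreaRect(q[:,:2].astype(np.float32)))
h=cv2.minAreaRect(q[:,:2].astype(np.float32))[0]
print(delta([*h,.083],down(77)))
E
```

```text
1898 [0.5759 0.2709 0.0965] ((0.5776956677436829, 0.27068424224853516), (0.012353007681667805, 0.048720426857471466), 76.55438995361328)
(array([0.19, 0.28, 7.88]), array([ 0.002,  0.001, -0.004]))
```

```bash
python3 -m pendant '[0.2,0.3,3,0,0,0,0.2,0.3,6,0,0,0,0.2,0.3,7.8,0,0,0,0.2,0.3,7.8,0,0,0,0.2,0.3,7.8,0,0,0]' -1 60
python3 -m pendant '[0,0,0,0,0,0,0,0,0,0,0,0,0,0,0,0,0,0,0,0,0,0,0,0,0,0,0,0,0,0,0,0,0,0,0,0,0,0,0,0,0,0,0,0,0,0,0,0]' 1 60
python3 - <<'E'
from h import *
s=st(); print(s['force'],s['torque']); print(delta([.5777,.2707,.0835],down(77)))
E
```

```text
clock: 18.65
eef_pos: [0.578, 0.2718, 0.0837]
ee_rot: [0.115, 0.993, 0.001, 0.001]
force: [-0.1, -0.5, 0.7]
gripper_width: 0.997
gripper_force: 0.0
clock: 19.65
eef_pos: [0.5772, 0.2717, 0.0824]
ee_rot: [0.115, 0.993, 0.0, -0.0]
force: [0.7, 0.8, -0.4]
gripper_width: 0.179
gripper_force: 0.0
[ 0.74762283  0.76099026 -0.43617891] [-0.00935385 -0.01117189  0.00690094]
(array([-0.07, -0.08, -0.11]), array([ 0.001, -0.   , -0.003]))
```

Fingers are still closing (width 0.179, about 16 mm). I'll wait, then lift gently.

```bash
python3 -m pendant '[0,0,0,0,0,0,0,0,0,0,0,0,0,0,0,0,0,0,0,0,0,0,0,0]' 1 60
python3 -m pendant '[0,0,-0.3,0,0,0,0,0,-0.7,0,0,0,0,0,-1.2,0,0,0,0,0,-2,0,0,0,0,0,-3,0,0,0,0,0,-3,0,0,0,0,0,-3,0,0,0]'
python3 - <<'E'
from h import *
s=st(); print(s['force'],s['torque'])
m,im,d=cam('side'); save(im[150:400,150:520],'side3')
for b in strays(): print(b['xy'],b['yaw'],b['lb'])
m,im,d=cam('top');P=cloud(m,d); a=np.radians(77)
for x,y in [(.04,.11),(-.07,.11),(-.07,-.11),(-.07,0.0),(.06,-.06)]:
    e=np.array([np.cos(a),np.sin(a)]);f=np.array([-e[1],e[0]]); o=np.array([.5577,.1857]); p=o+e*x+f*y
    u,v=proj(m,[*p,.04]); print((x,y),P[int(v),int(u)].round(3))
E
```

```text
clock: 20.15
eef_pos: [0.5771, 0.2715, 0.0824]
ee_rot: [0.115, 0.993, 0.0, -0.0]
force: [-1.3, -1.2, 0.6]
gripper_width: 0.148
gripper_force: 60.0
clock: 21.02
eef_pos: [0.5771, 0.2717, 0.1125]
ee_rot: [0.115, 0.993, 0.0, -0.0]
force: [1.1, -0.3, -6.6]
gripper_width: 0.148
gripper_force: 60.0
[ 1.07011385 -0.28072074 -6.634225  ] [ 0.43486772 -0.08295008 -0.01068624]
(0.627, 0.178) 76.3 (0.076, 0.033)
(0.664, 0.165) 76.3 (0.076, 0.034)
(0.898, 0.838) 56.7 (0.067, 0.044)
(0.04, 0.11) [0.406 0.202 0.574]
(-0.07, 0.11) [0.437 0.144 0.04 ]
(-0.07, -0.11) [0.651 0.094 0.041]
(-0.07, 0.0) [0.542 0.119 0.044]
(0.06, -0.06) [0.537 0.2   0.449]
```

View pics/side3.png

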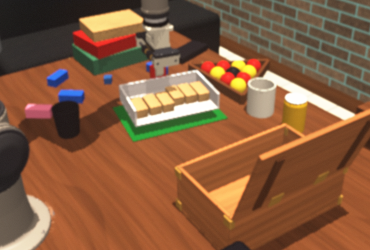

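The side crop shows the tray lifted level, with all six blocks in it around (170,97). The depth puts its floor at z = 0.04, as expected. Now carry.

```bash
python3 - <<'E'
from h import *
P,r=tip(0); P[2]=.24; print(delta(P,r)); print(delta([.5771,.2717,.24]))
E
```

```text
(array([ -0.44, -31.29, -12.8 ]), array([ 0.   , -0.001, -0.186]))
(array([  0.  ,   0.02, -12.79]), array([0., 0., 0.]))
```

```bash
python3 -m pendant '[0,0,-1,0,0,0,0,0,-3,0,0,0,0,0,-5.5,0,0,0,0,0,-8,0,0,0,0,0,-10.5,0,0,0,0,-0.5,-12,0,0,0,0,-1.5,-12.8,0,0,-0.01,0,-3,-12.8,0,0,-0.02,0,-5,-12.8,0,0,-0.03,0,-7.5,-12.8,0,0,-0.045,-0.1,-10,-12.8,0,0,-0.06,-0.1,-12.5,-12.8,0,0,-0.075,-0.2,-15,-12.8,0,0,-0.09,-0.2,-17.5,-12.8,0,0,-0.105,-0.3,-20,-12.8,0,0,-0.12,-0.3,-22.5,-12.8,0,0,-0.135,-0.4,-25,-12.8,0,0,-0.15,-0.4,-27,-12.8,0,0,-0.162,-0.4,-28.5,-12.8,0,0,-0.17,-0.4,-29.3,-12.8,0,0,-0.175]'
python3 - <<'E'
from h import *
for t in (0,8,12,16,20,25,30,35,40,45,50): P,r=tip(t); print(t,P.round(3),*delta(P,r))
m,im,d=cam('top'); save(im,'top4')
print(st()['torque'])
P=cloud(m,d); k=(P[...,2]>.15)&(P[...,2]<.19)&(P[...,1]<.0)&(P[...,1]>-.26)&(P[...,0]>.3)&(P[...,0]<.7)
print(k.sum(),np.percentile(P[k],[1,99],axis=0).round(3))
E
```

```text
clock: 23.68
eef_pos: [0.5137, -0.0156, 0.2398]
ee_rot: [0.028, 1.0, 0.0, -0.001]
force: [0.1, 0.0, -6.5]
gripper_width: 0.149
gripper_force: 60.0
0 [ 0.51  -0.034  0.224] [ 0.25 -1.88  1.58] [ 0.001 -0.001 -0.012]
8 [ 0.51  -0.046  0.247] [ 0.24 -3.08 -0.7 ] [-0.139 -0.    -0.012]
12 [ 0.509 -0.053  0.258] [ 0.23 -3.79 -1.77] [-0.208  0.    -0.012]
16 [ 0.509 -0.061  0.268] [ 0.23 -4.57 -2.79] [-0.278  0.    -0.012]
20 [ 0.509 -0.07   0.277] [ 0.22 -5.43 -3.76] [-0.348  0.001 -0.012]
25 [ 0.508 -0.081  0.288] [ 0.21 -6.59 -4.87] [-0.435  0.001 -0.012]
30 [ 0.508 -0.094  0.299] [ 0.19 -7.84 -5.88] [-0.523  0.002 -0.012]
35 [ 0.507 -0.107  0.308] [ 0.18 -9.18 -6.78] [-0.61   0.002 -0.012]
40 [ 0.506 -0.121  0.315] [  0.16 -10.58  -7.56] [-0.697  0.003 -0.012]
45 [ 0.506 -0.136  0.322] [  0.15 -12.06  -8.21] [-0.784  0.003 -0.011]
50 [ 0.505 -0.151  0.327] [  0.13 -13.58  -8.73] [-0.872  0.004 -0.011]
[ 0.62047281 -0.00596169  0.03771596]
1665 [[ 0.391 -0.188  0.161]
 [ 0.626 -0.019  0.187]]
```

View pics/top4.png

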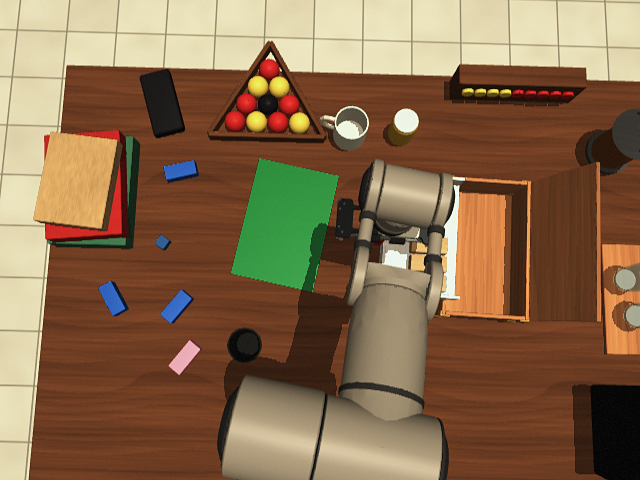

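The tray is over the chest rim, its lip edge at about (455,240) and centred on the opening. The mat is fully visible. Tipping slowly.

```bash
python3 -m pendant '[0.1,-1,0.5,0,0,-0.006,0.2,-1.9,0.8,-0.02,0,-0.012,0.2,-2.4,0.4,-0.06,0,-0.012,0.2,-2.8,-0.2,-0.1,0,-0.012,0.2,-3.1,-0.7,-0.139,0,-0.012,0.2,-3.4,-1.2,-0.174,0,-0.012,0.2,-3.8,-1.8,-0.208,0,-0.012,0.2,-4.2,-2.3,-0.243,0,-0.012,0.2,-4.6,-2.8,-0.278,0,-0.012,0.2,-5,-3.3,-0.313,0,-0.012,0.2,-5.4,-3.8,-0.348,0,-0.012,0.2,-5.9,-4.2,-0.38,0,-0.012,0.2,-6.2,-4.5,-0.41,0,-0.012,0.2,-6.6,-4.9,-0.435,0,-0.012,0.2,-7.1,-5.3,-0.47,0,-0.012,0.2,-7.5,-5.6,-0.5,0,-0.012,0.2,-7.8,-5.9,-0.523,0,-0.012]'
python3 -m pendant '[0,0,0,0,0,0,0,0,0,0,0,0]'
python3 - <<'E'
from h import *
s=st(); print(s['force'],s['torque'])
for t in (30,35,40,45,50): P,r=tip(t); print(t,*delta(P,r))
m,im,d=cam('side'); save(cv2.resize(im[200:420,250:560],(620,440)),'side5')
E
```

```text
clock: 25.85
eef_pos: [0.5084, -0.0931, 0.2996]
ee_rot: [0.02, 0.966, 0.259, 0.007]
force: [0.8, -0.1, -3.3]
gripper_width: 0.15
gripper_force: 60.0
clock: 26.1
eef_pos: [0.5082, -0.0924, 0.2993]
ee_rot: [0.02, 0.966, 0.259, 0.007]
force: [0.8, -0.1, -4.0]
gripper_width: 0.148
gripper_force: 60.0
[ 0.77105291 -0.08362605 -4.03556573] [-0.45508679  0.00509225 -0.01188054]
30 [ 0.06 -0.16 -0.01] [-0.     0.002  0.002]
35 [ 0.06 -0.87 -1.45] [-0.087  0.002  0.002]
40 [ 0.06 -1.7  -2.83] [-0.175  0.002  0.002]
45 [ 0.06 -2.65 -4.13] [-0.262  0.002  0.003]
50 [ 0.06 -3.71 -5.34] [-0.349  0.002  0.003]
```

View pics/side5.png

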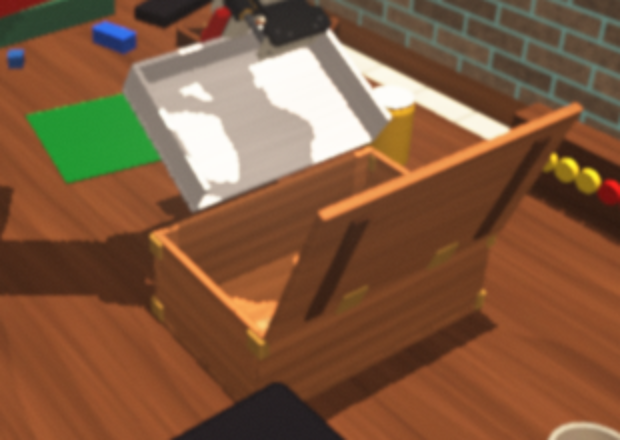

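The side crop shows the tray empty; the wrist reads about 3.5 N, which is the tray alone. Reverse: raise away from the chest, level off, then look into the chest.

```bash
python3 - <<'E'
from h import *
P,r=tip(30); print(delta(P+U*.05+[0,0,.05],r))
P,r=tip(0); P=P+U*.10+[0,0,.06]; print(P,delta(P,r))
E
```

```text
(array([ 0.04,  6.66, -1.85]), array([-0.   ,  0.002,  0.002]))
[0.514564 0.065669 0.284   ] (array([ 0.04, 12.93,  9.23]), array([0.524, 0.003, 0.002]))
```

```bash
python3 -m pendant '[0,1.5,-0.7,0,0,0,0,3.5,-1.4,0,0,0,0,5,-1.8,0,0,0,0,6.7,-1.8,0,0,0,0,8,0,0.08,0,0,0,9,1.8,0.16,0,0,0,10,3.6,0.24,0,0,0,11,5.4,0.32,0,0,0,12,7.2,0.4,0,0,0,12.5,8.5,0.47,0,0,0,12.9,9.2,0.524,0,0,0,12.9,9.2,0.524,0,0,0,12.9,9.2,0.524,0,0]'
python3 - <<'E'
from h import *
m,im,d=cam('top'); save(im,'top6')
print('green',blobs(m,im,[50,100,60],[75,255,255],.004,300,20000))
hsv=cv2.cvtColor(im,cv2.COLOR_RGB2HSV)
P=cloud(m,d); k=(P[...,2]>.03)&(P[...,2]<.1)&(P[...,0]>.36)&(P[...,0]<.64)&(P[...,1]<-.185)&(P[...,1]>-.345)
print(k.sum())
print(st()['eef_pos'])
E
```

```text
clock: 27.78
eef_pos: [0.5149, 0.0653, 0.2843]
ee_rot: [0.021, 1.0, 0.0, 0.002]
force: [0.4, 0.3, -3.7]
gripper_width: 0.147
gripper_force: 60.0
green [{'px': (276, 227), 'a': 6789.5, 'xy': (0.561, 0.195), 'lb': (0.29, 0.186), 'yaw': -11.4}]
2917
[0.51502859 0.06488999 0.28433779]
```

View pics/top6.png

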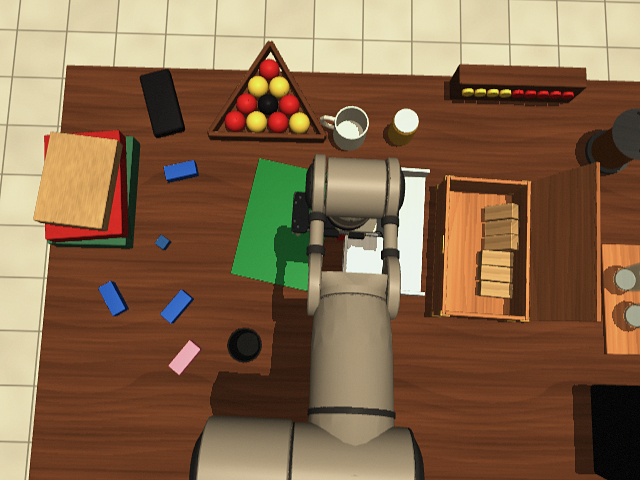

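All six blocks lie in the chest, in two groups around (502,225) and (496,273), and none missed. Now the tray goes back to its original pose.

```bash
python3 -m pendant '[0,0,0,0,0,0]'; python3 - <<'E'
from h import *
print(delta([.5772,.2717,.20],down(77)),delta([.5772,.2717,.10],down(77)))
E
```

```text
clock: 27.95
eef_pos: [0.5151, 0.0645, 0.2843]
ee_rot: [0.022, 1.0, 0.0, 0.002]
force: [-0.1, 0.7, -4.2]
gripper_width: 0.151
gripper_force: 60.0
(array([-5.26, 20.97,  8.45]), array([0.001, 0.003, 0.183])) (array([-5.23, 20.97, 18.45]), array([0.001, 0.003, 0.183]))
```

```bash
python3 -m pendant '[-0.5,2,0,0,0,0.02,-1.2,5,0,0,0,0.05,-2.2,9,1,0,0,0.08,-3.3,13,2,0,0,0.12,-4.3,17,4,0,0,0.15,-5,20,6,0,0,0.175,-5.25,21,8.5,0,0,0.183,-5.25,21,11,0,0,0.183,-5.25,21,14,0,0,0.183,-5.25,21,16.5,0,0,0.183,-5.25,21,18,0,0,0.183,-5.25,21,18.4,0,0,0.183,-5.25,21,18.4,0,0,0.183,-5.25,21,18.4,0,0,0.183]'
python3 - <<'E'
from h import *
print(delta([.5772,.2717,.082],down(77)))
m,im,d=cam('top'); P=cloud(m,d); a=np.radians(77)
e=np.array([np.cos(a),np.sin(a)]);f=np.array([-e[1],e[0]]); o=np.array([.5577,.1857])
for x,y in [(-.03,.1),(-.075,.1),(-.075,-.1),(-.03,-.1),(-.075,0.0),(.05,-.1)]:
    p=o+e*x+f*y
    u,v=proj(m,[*p,.028]); print((x,y),P[int(v),int(u)].round(3))
E
```

```text
clock: 29.7
eef_pos: [0.5777, 0.2727, 0.1013]
ee_rot: [0.113, 0.994, 0.0, 0.002]
force: [-0.1, -0.3, -3.6]
gripper_width: 0.151
gripper_force: 60.0
(array([ 0.04, -0.11,  1.93]), array([0.001, 0.005, 0.001]))
(-0.03, 0.1) [0.456 0.18  0.026]
(-0.075, 0.1) [0.446 0.136 0.021]
(-0.075, -0.1) [0.64  0.091 0.028]
(-0.03, -0.1) [0.651 0.136 0.028]
(-0.075, 0.0) [0.543 0.115 0.027]
(0.05, -0.1) [0.668 0.213 0.031]
```

```bash
python3 -m pendant '[0,-0.1,0.5,0,0,0,0,-0.1,1,0,0,0,0,-0.1,1.4,0,0,0,0,-0.1,1.7,0,0,0,0,-0.1,1.9,0,0,0,0,-0.1,1.9,0,0,0]'
python3 -m pendant '[0,0,0,0,0,0,0,0,0,0,0,0,0,0,0,0,0,0,0,0,0,0,0,0]' -0.2
python3 -m pendant '[0,0,-2,0,0,0,0,0,-5,0,0,0,0,0,-10,0,0,0,0,0,-16,0,0,0,0,0,-22,0,0,0,3,-6,-24,0,0,0,5,-12,-24,0,0,0,5,-12,-24,0,0,0]'
python3 - <<'E'
from h import *
m,im,d=cam('top'); P=cloud(m,d); hsv=cv2.cvtColor(im,cv2.COLOR_RGB2HSV); save(im,'top7')
print('red',[b for b in blobs(m,im,[0,170,120],[5,255,255],.096,40) if b['a']<130])
# lid free edge
k=(P[...,2]>.27)&(P[...,2]<.32)&(P[...,1]<-.38)&(P[...,1]>-.5)&(P[...,0]>.3)&(P[...,0]<.7)
print(k.sum(),np.percentile(P[k],[2,50,98],axis=0).round(3)); print(st()['eef_pos'],st()['qpos'].round(2))
E
```

```text
clock: 30.5
eef_pos: [0.5769, 0.2716, 0.0824]
ee_rot: [0.113, 0.994, 0.0, 0.002]
force: [-2.7, -1.1, 5.4]
gripper_width: 0.152
gripper_force: 60.0
clock: 31.0
eef_pos: [0.577, 0.2716, 0.0811]
ee_rot: [0.113, 0.994, -0.0, 0.002]
force: [0.1, 0.8, -0.1]
gripper_width: 0.533
gripper_force: 0.0
clock: 32.0
eef_pos: [0.4986, 0.1637, 0.3217]
ee_rot: [0.114, 0.993, -0.0, 0.002]
force: [0.3, 0.8, 0.2]
gripper_width: 0.602
gripper_force: 0.0
red []
2252 [[ 0.348 -0.43   0.271]
 [ 0.491 -0.417  0.287]
 [ 0.643 -0.406  0.297]]
[0.49949184 0.16423658 0.32183956] [ 0.17  0.3   1.39 -0.    1.45 -1.17]
```

View pics/top7.png

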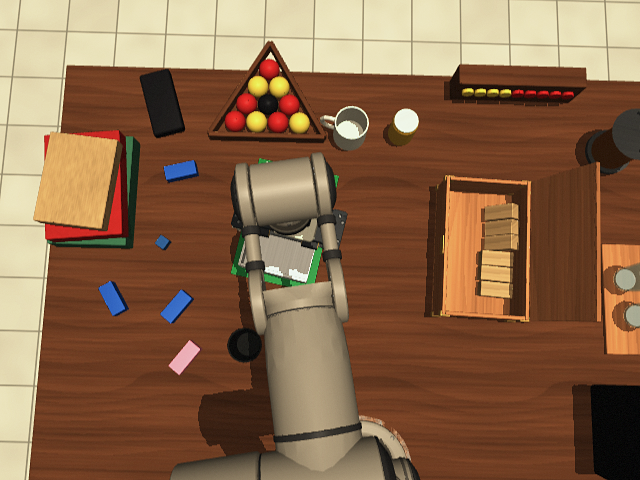

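The tray is back on the mat and clear. The lid's free edge is at x≈0.49, y≈-0.43, z≈0.29, as expected. I'll go round behind the lid with closed fingers and push it towards +y.

```bash
python3 - <<'E'
from h import *
r=down(87.5)
for p in ([.50,-.1,.42],[.485,-.48,.42],[.485,-.48,.277],[.49,-.32,.277]): print(p,delta(p,r))
m,im,d=cam('top'); P=cloud(m,d); k=(P[...,1]<-.45)&(P[...,1]>-.72)&(P[...,0]>.3)&(P[...,0]<.6); print(np.percentile(P[k][:,2],[50,99,100]))
E
```

```text
[0.5, -0.1, 0.42] (array([ -6.06, -25.72,  -9.8 ]), array([-0.   ,  0.004, -0.184]))
[0.485, -0.48, 0.42] (array([-13.19, -63.08,  -9.79]), array([-0.   ,  0.004, -0.184]))
[0.485, -0.48, 0.277] (array([-13.13, -63.09,   4.51]), array([-0.   ,  0.004, -0.184]))
[0.49, -0.32, 0.277] (array([-10.  , -47.39,   4.51]), array([-0.   ,  0.004, -0.184]))
[0.01009412 0.12627706 0.1441907 ]
```

```bash
python3 -m pendant '[-1,-5,-4,0,0,-0.05,-2,-10,-8,0,0,-0.1,-3.5,-15,-9.8,0,0,-0.15,-5,-21,-9.8,0,0,-0.184,-6.5,-27,-9.8,0,0,-0.184,-7.5,-33,-9.8,0,0,-0.184,-9,-39,-9.8,0,0,-0.184,-10,-45,-9.8,0,0,-0.184,-11,-51,-9.8,0,0,-0.184,-12.2,-57,-9.8,0,0,-0.184,-13.2,-63,-9.8,0,0,-0.184,-13.2,-63,-9.8,0,0,-0.184,-13.2,-63,-9.8,0,0,-0.184,-13.2,-63,-9.8,0,0,-0.184,-13.2,-63,-9.8,0,0,-0.184]' 1 10
python3 - <<'E'
from h import *
print(st()['qpos'].round(2),delta([.485,-.48,.277],down(87.5)))
E
```

```text
clock: 33.98
eef_pos: [0.4883, -0.4761, 0.4205]
ee_rot: [0.02, 1.0, -0.001, 0.002]
force: [-0.6, 0.0, 0.7]
gripper_width: 0.002
gripper_force: 0.0
[-0.89  0.65  0.57  0.    1.92 -2.42] (array([ 0.38, -0.38, 14.35]), array([-0.002,  0.004,  0.003]))
```

Descend and check; then push.

```bash
python3 -m pendant '[0.2,-0.2,4,0,0,0,0.3,-0.3,8,0,0,0,0.4,-0.4,12,0,0,0,0.4,-0.4,14.3,0,0,0,0.4,-0.4,14.3,0,0,0,0.4,-0.4,14.3,0,0,0]'
python3 -m pendant '[0,2,0,0,0,0,0,4,0,0,0,0,0,5.5,0,0,0,0,0,7,0,0,0,0,0,8.5,0,0,0,0,0,10,0,0,0,0,0,11.5,0,0,0,0,0,13,0,0,0,0,0,14,0,0,0,0,0,14,0,0,0,0,0,14,0,0,0,0]'
python3 - <<'E'
from h import *
m,im,d=cam('side'); save(im,'side8'); print(st()['force'])
E
```

```text
clock: 34.72
eef_pos: [0.4845, -0.4815, 0.2782]
ee_rot: [0.021, 1.0, -0.001, 0.002]
force: [0.3, 0.0, 0.2]
gripper_width: 0.005
gripper_force: 0.0
clock: 36.1
eef_pos: [0.4899, -0.3419, 0.2761]
ee_rot: [0.021, 1.0, -0.0, 0.002]
force: [0.7, -0.2, -0.3]
gripper_width: 0.004
gripper_force: 0.0
[ 0.19666703 -0.01779437 -0.32665113]
```

View pics/side8.png

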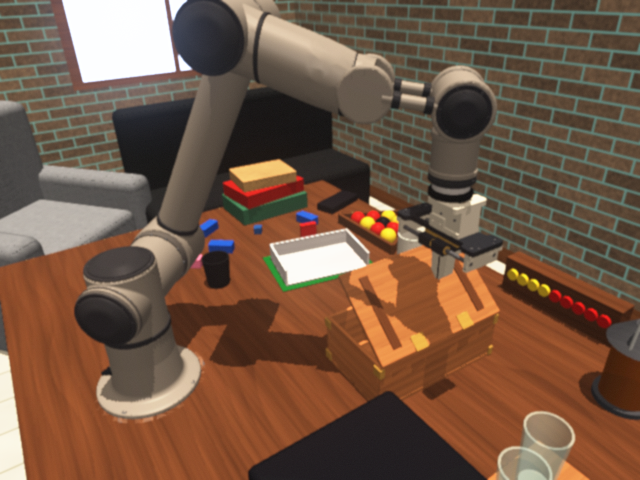

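The lid (415,300) has gone past upright and is falling. The tray stands empty on the mat at (320,260). I'll rise clear and verify.

```bash
python3 -m pendant '[0,0,-3,0,0,0,0,-2,-7,0,0,0,0,-5,-12,0,0,0,0,-5,-12,0,0,0,0,-5,-12,0,0,0,0,-5,-12,0,0,0,0,-5,-12,0,0,0,0,-5,-12,0,0,0]'
python3 - <<'E'
from h import *
m,im,d=cam('top'); P=cloud(m,d); save(im,'top9')
print('red',[b for b in blobs(m,im,[0,170,120],[5,255,255],.096,40) if b['a']<130])
hsv=cv2.cvtColor(im,cv2.COLOR_RGB2HSV); k=cv2.inRange(hsv,np.array([50,100,60]),np.array([75,255,255]));k[:,:200]=0
pts=np.array([onz(m,u,v,.004)[:2] for v,u in np.argwhere(k)],np.float32);print('mat',cv2.minAreaRect(pts))
k=(P[...,0]>.36)&(P[...,0]<.64)&(P[...,1]<-.18)&(P[...,1]>-.34); print('lid z',np.percentile(P[k][:,2],[1,20,50,70]).round(3))
q=P[220:255,290:305].reshape(-1,3); print('tray floor z',np.percentile(q[:,2],[5,50,95]).round(3))
E
```

```text
clock: 37.15
eef_pos: [0.4874, -0.3911, 0.3958]
ee_rot: [0.021, 1.0, 0.0, 0.001]
force: [-0.4, -0.2, -0.3]
gripper_width: 0.006
gripper_force: 0.0
red [{'px': (247, 208), 'a': 100.0, 'xy': (0.578, 0.272), 'lb': (0.049, 0.013), 'yaw': -12.6}]
mat ((0.5597503185272217, 0.18920950591564178), (0.19970859587192535, 0.2897980511188507), 78.60893249511719)
lid z [0.12  0.125 0.128 0.484]
tray floor z [0.005 0.01  0.015]
```

View pics/top9.png

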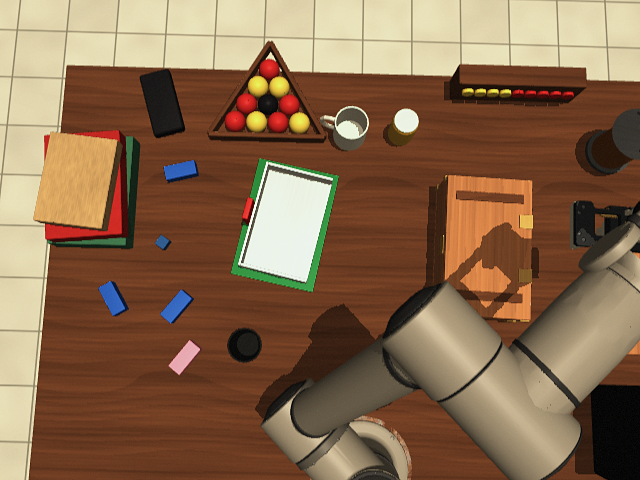

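The chest is shut (lid at 0.125 m, flat), the empty tray is centred on its mat, the bystanders are untouched and the arm is clear. Handing in.

```bash
python3 -c "
from bench import bot
print(bot.finish_job())"
```

```text
the job is handed in; nothing more can be done
None
```

I handed the job in at about 37 s on the robot's clock: all six blocks went into the chest, the lid is shut, and the empty tray is back centred and level on its mat with nothing else moved; no verdict came back.

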